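Push the board home and clamp it through the guard window

ROBOT

A 6-joint arm with a two-finger parallel gripper is mounted at the origin on the work surface. World frame = base frame: x ahead of the robot, y to its left, z up, the work surface at z = 0. Lengths are in m, angles in rad, forces in N, time in s.
With the tool pointing down it reaches from about 0.25 to 0.8 m from the base axis. Payload 8.5 kg.
Tool frame: the origin (TCP) lies at the centre of the arm's flange, where the gripper is bolted on; the fingertips stand 173 mm ahead of it and the grasp point (between the pads) lies env.grip_point_offset ahead of it (env.grip_point_offset is the distance from the TCP to the grasp point, in m); z points along the fingers, y is the line along which they close (so a half turn about z gives the same grasp; the last joint's range is limited). The gripper opens to 85 mm and grips with 20 to 120 N. Pads are 22 mm wide; open, the fingers measure 114 mm over their backs; the gripper's body (76 mm by 85 mm) begins 54 mm behind the grasp point. The pads swing forward as they close: fully open they stand 13 mm farther back than shut.
Start: joints at [1.234, 0.238, -0.013, 1.319, 0, 1.571], TCP at [0.173, 0.495, 0.405] pointing down, gripper open.
Joint ranges: [-2.66, 2.66], [-1.03, 1.9], [-1.14, 1.46], [-1.82, 2.27], [-1.45, 1.34], [-3.14, 3.14]. Speed limits (rad/s): [2.22, 2.22, 2.79, 3.14, 3.14, 3.14].

INTERFACE

Orientations are given as [roll, pitch, yaw] about the fixed x, y, z axes, in that order (R = Rz(yaw) Ry(pitch) Rx(roll)).
In Python, from bench import get_state, cams, workorder, env gives the robot as it stands.
- The arm moves only by the tool servo_tool, never from a script. Its argument "deltas" is a list of rows, each a list of 2 entries, a list of its own where there are three numbers: the shift along the tool's x, y, z in units of 0.25 m (1.0 is 0.25 m), then the turn, a rotation vector about the tool's x, y, z in units of 0.5 rad (1.0 is 0.5 rad). A call has 1 to 5 rows; each row is the pose to reach, as a shift and turn from the pose commanded when the call began, along the tool's axes at that moment; what a row does not reach only later rows make up. A row lasts 1/8 s, in which the tool goes at most 62.5 mm and 10.7 degrees, less where a joint would pass 70% of its speed; a pose out of reach is approached as far as the arm can. A call with a number of a shift or a turn outside -1 to 1 is refused whole. A call with a gripper value outside its range is refused whole. "claw" is the opening in per cent of the stroke, from 0 (shut) to 100 (fully open), set as the call begins (left out, the last holds). The fingers move at their own pace and stop on an object; the grip force is fixed at half the most. Time passes only in rows, so rows that repeat a pose let the fingers close. It gives the time, the measured TCP pose, the force, the opening and the grip force at its end, in the units of the state.
- get_state(): the state, without advancing time (a new reading comes with each control period).
- cams.grab_frame(name): name is "side" or "top" or "wrist"; returns a dict with "image" (400x640x3 uint8, blue, green, red), "K" (3x3 intrinsics, pixels), "xyz" and "orientation" of the camera in the world; the wrist camera has in their place "mount" (4x4, takes a point from camera to tool coordinates, whose origin is the TCP and whose axes are the flange's). Camera axes: x right, y up, looking along -z (the intrinsics and any distortion apply to the point x, -y, -z); pixel columns grow to the right and rows downward; lengths in m; the calibration is good to about 2 mm. A picture is of the moment at which its call begins: read the wrist's pose just before it. There is no depth.
- workorder.job_done(): hands the job in; it is judged then, once.
The state is a dict: "t": time; "joints": joint angles; "joint_velocities": joint speeds; "tau": joint torques, N m; "eef_pos": TCP position; "ee_rot": TCP orientation; "force": force on the tool from outside, world axes, zero at the start; "torque": the same for the moment, N m; "gripper_width": finger opening in m; "grip_force": force on a finger pad.
Only numpy, scipy, OpenCV 4.12 (cv2) and the standard library are available. Lean on these libraries where they do the work, as an engineer would, in place of code of your own. Each camera call takes 0.05 s, during which the arm holds its last target. There are 200 camera calls.

TASK

Get the pine board ready for boring: with the fingertips push its near end until the board is home against the stop, and then reach through the window in the guard's top and press the toggle clamp's handle fully down, so that it clamps the board there. Do not touch the guard at any time, slide the board without lifting it, and leave the other things on the bench where they are.

Things in the scene. Friction and masses are not known exactly. Their poses are not given: they have to be found in the camera images.
- board_near (a point): Centre of the near end face (towards the robot) of the planed pine board, 79 mm above the bench. The board slides on the machine's work table between two 12 mm high guides, 1.5 mm play each side. This end overhangs the table's edge by 15 mm or more, with only bench below; pushing takes 1 to 3 N. x points along the board to the stop, y left, z up.
- board_far (a point): Centre of the far end face of the same board, 180 mm from board_near along x; this end meets the stop. Same axes.
- board: The pine board, 180 x 90 x 18 mm, about 0.16 kg, lying flat: underside 70 mm, top 88 mm above the bench. Origin at the centre of its underside, x along its length to the stop.
- stop_face (a point): Point on the flat face of the aluminium end stop, on the middle line of the board's lane, 79 mm above the bench. Machine axes: x is the feed direction (away from the robot, along the guides, square to the stop), y left, z up. The board is home when board_far lies here; at the start it is 20 to 45 mm short of it.
- clamp_handle (a joint): How far (rad) the toggle clamp's handle has been pressed: 0 = highest, the handle slopes up 0.60 rad above level; 0.60 = fully down, level, on its end stop (clamped). Starts at 0 to 0.25, its end then reaching up into the window, up to 20 mm above the guard's top. It stays where it is left. Pressing at handle_press takes about 4 to 8 N and brings the clamp's arm down on the board.
- handle_press (a point): Where to press: middle of the handle's upper face, 85 mm out from its pivot; moves with the handle. The black grip (22 mm wide, 12 mm thick) covers 40 to 112 mm from the pivot and points along the machine's +y, away from the board, under the window. Fully down, this point is y +85, z +6 mm from handle_pivot: 124 mm above the bench, 43 mm below the guard's top.
- handle_pivot (a point): Pivot of the clamp's handle, 118 mm above the bench, fixed to the machine (axis along the machine's x; axes as stop_face). From stop_face it lies at x -50, y +85, z +39 mm.
- window (a point): Centre of the hand window in the guard's flat top, at the frame's upper face, 167 mm above the bench (axes as stop_face). The opening is 105 mm along x and 125 mm along y; its rim is 15 mm deep. handle_press stays within its outline, at most 20 mm from its centre in plan.
- guard: Fixed guard: aluminium frame with clear sheets and the hand window. Origin on the bench under the middle of the lane, 50 mm before the stop; spans x -75 to 75, y -80 to 245 mm (axes as stop_face), 169 mm high. The board enters below its front sheet (103 mm up). Beyond the stop are a motor and a feed lever (to 175 mm high), not part of the job.
- clamp_arm: Steel arm of the toggle clamp with its rubber foot, under the guard; it comes down on the board as the handle goes down and squeezes it when the handle is fully down. Origin at its pivot, 112 mm above the bench.
- cups: stack of paper cups, 73 mm across, 108 mm tall, on the bench. Origin: underside centre. Not part of the job; to be left where it is.
- spray: spray can, 52 mm across, 185 mm tall, on the bench. Origin: underside centre. Not part of the job; to be left where it is.
- paint: paint jar, 60 mm across, 75 mm tall, on the bench. Origin: underside centre. Not part of the job; to be left where it is.
- brush: paint brush lying flat on the bench, 200 mm long along its x, bristles to +x. Not part of the job; to be left where it is.
- marker: black marker pen lying flat, 135 mm long, 17 mm thick, on the bench. Origin: underside centre. Not part of the job; to be left where it is.
- offcut: plywood offcut lying flat, 150 x 70 x 12 mm, on the bench. Origin: underside centre. Not part of the job; to be left where it is.
- dowels: glass jar of dowels, 68 mm across, 85 mm tall, on the bench. Origin: underside centre. Not part of the job; to be left where it is.
Mind the look-alikes: they are no part of the job. Leave any pink or red look-alike of the board alone.

How it is judged:
By the outcome, as a careful person would: the job done as asked, in the order asked, and still so for the second after the job is handed in, with the robot touching nothing.
It also fails if it takes over 51 s, if anything falls off the work surface, if the arm or the gripper's body presses on something with over 40 N, if the wrist force passes 120 N, or if a joint passes its speed limit or range.

## Working session

There is one attempt and no reset: what is moved stays moved. The work goes in short steps, Python scripts to look and compute and a tool call to move; the robot and the scene stay as the last step left them, time stands still between calls to the robot, and variables do not carry over. Pictures are saved under pics/ and viewed, at most 10 in all, crops included, and the job is handed in when it is done.

Besides the shell and the picture viewer there is one more tool, called after "Request:" as name(argument=value, ...) on one line, values as JSON. servo_tool: Moves the arm, as the interface text tells. Its arguments: {"type":"object","properties":{"deltas":{"type":"array","items":{"type":"array"}},"claw":{"type":"number"}},"required":["deltas"]}

```bash
ls; mkdir -p pics
python3 - <<'E'
from bench import get_state,cams,env
import cv2
print(get_state(), env.grip_point_offset)
for n in("top","side"):
    f=cams.grab_frame(n); cv2.imwrite(f"pics/{n}0.png",f["image"]); print(n,f["K"],f["xyz"],f["orientation"],[k for k in f])
E
```

```text
pics
{'t': 0.0, 'joints': array([ 1.23402350e+00,  2.38786533e-01, -1.42537092e-02,  1.31922795e+00,
        3.20775180e-05,  1.57084830e+00]), 'joint_velocities': array([ 4.63779542e-05,  2.90955218e-05, -2.70281785e-04,  1.04977386e-03,
        1.89775925e-04, -1.88146741e-03]), 'tau': array([ 6.78781021e-06, -5.38776577e+01,  3.46442807e+01,  1.83981902e-02,
       -1.07413905e-04,  3.00362103e-05]), 'eef_pos': array([0.17342143, 0.49534705, 0.40407465]), 'ee_rot': array([-3.14012079e+00, -3.20009796e-05,  2.80476780e+00]), 'force': array([0.28503401, 0.303691  , 0.46723161]), 'torque': array([ 0.00931712, -0.0101553 ,  0.00713231]), 'grip_force': 0.0, 'gripper_width': 0.08550341867738373} 0.1547
top [[367.92291234   0.         317.68846454]
 [  0.         367.92291234 206.20837545]
 [  0.           0.           1.        ]] [3.49174817e-01 1.12434732e-03 1.15294063e+00] [ 0.13458061  0.0212189  -1.55099964] ['image', 'K', 'xyz', 'orientation']
side [[449.15795388   0.         315.16633161]
 [  0.         449.15795388 192.81893852]
 [  0.           0.           1.        ]] [ 0.02169077 -0.49008021  0.82309609] [ 0.7514089   0.01164336 -0.76488108] ['image', 'K', 'xyz', 'orientation']
```

View pics/top0.png

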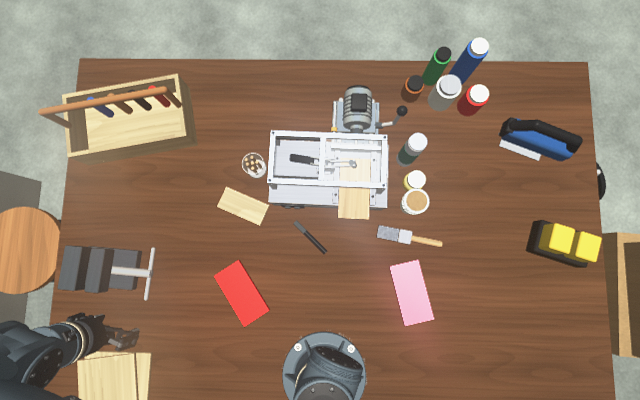

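View pics/side0.png

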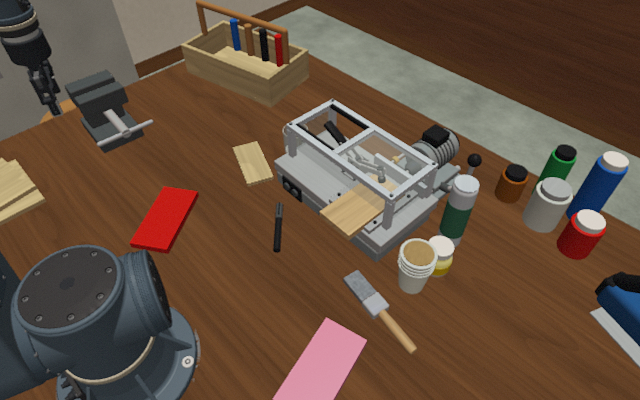

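The top view shows the pine board in the machine with its near end at about (354,218). The handle's black grip is at (300,160), seen through the window at (300,158). Possible confusions are the red board (241,293), the pink board (411,293), the offcut (243,205) and the pine stack (113,378). By the description the board at (354,190) is the right one, so I'll check it close up.

Run:
```python
import cv2
a=cv2.imread("pics/top0.png")[120:230,255:400]; b=cv2.imread("pics/side0.png")[90:270,260:480]
cv2.imwrite("pics/c1.png",cv2.resize(a,None,fx=5.4,fy=5.4,interpolation=2))
cv2.imwrite("pics/c2.png",cv2.resize(b,None,fx=3.3,fy=3.3,interpolation=2))
```

```text
(no output)
```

View pics/c1.png

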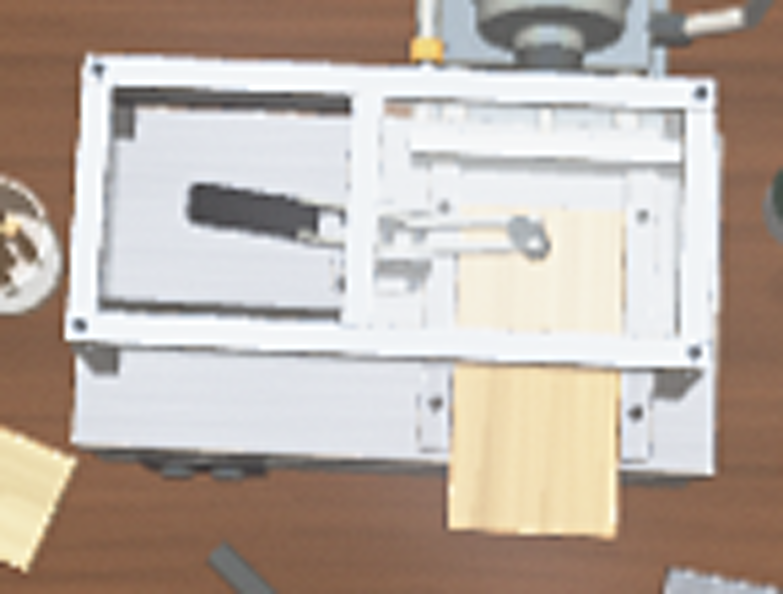

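View pics/c2.png

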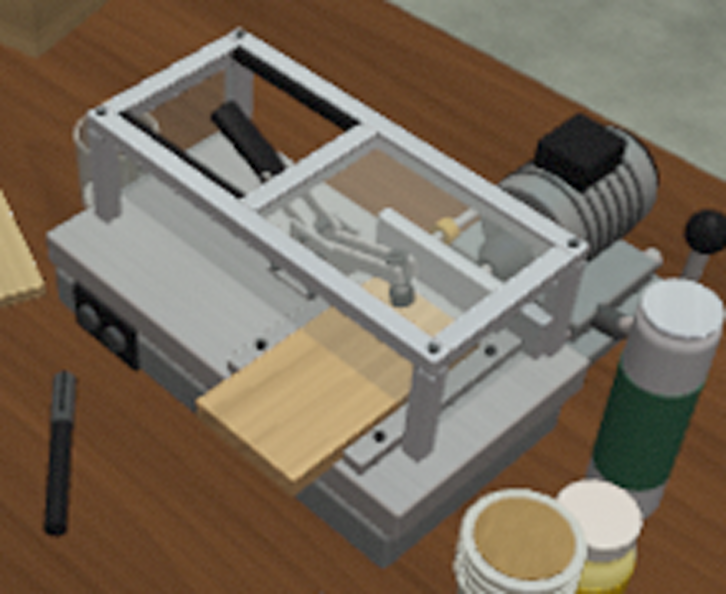

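The crops confirm it: the board lies under the guard with its near end at crop-1 (448..615, 530), and the grip is visible in the left-hand window. Next I fit the machine pose from the guard and board corners.

```bash
cat > h.py <<'E'
import numpy as np
from scipy.spatial.transform import Rotation as R
from scipy.optimize import least_squares
C={"top":(367.923,317.688,206.208,[.349175,.001124,1.152941],[.13458061,.0212189,-1.55099964]),
"side":(449.158,315.166,192.819,[.02169077,-.49008021,.82309609],[.7514089,.01164336,-.76488108])}
def proj(c,P):
    f,cx,cy,o,e=C[c]; p=R.from_euler('xyz',e).inv().apply(np.atleast_2d(P)-o)
    return np.c_[cx-f*p[:,0]/p[:,2], cy+f*p[:,1]/p[:,2]]
def m2w(q,P):  # machine coords (origin: guard origin) -> world
    P=np.atleast_2d(P); c,s=np.cos(q[2]),np.sin(q[2])
    return np.c_[q[0]+c*P[:,0]-s*P[:,1], q[1]+s*P[:,0]+c*P[:,1], P[:,2]]
E
python3 - <<'E'
from h import *
t=lambda a:(np.array(a)+.5)/5.4-.5+[255,120]
s=lambda a:(np.array(a)+.5)/3.3-.5+[260,90]
G=np.array([[75,245,167],[75,-80,167],[-75,-80,167],[-75,245,167]])/1e3
gt=t([(87,55),(718,78),(705,365),(65,341)]); gs=s([(240,28),(588,243),(433,363),(90,112)])
bt=t([(448,528),(615,537)]); bs=s([(198,404),(294,480)])
def res(v,u=("top","side")):
    q=v[:3]; B=np.array([[v[3],v[4]+.045,.088],[v[3],v[4]-.045,.088]]); r=[]
    if "top" in u: r+=[proj("top",m2w(q,G))-gt, proj("top",m2w(q,B))-bt]
    if "side" in u: r+=[proj("side",m2w(q,G))-gs, proj("side",m2w(q,B))-bs]
    return np.concatenate(r).ravel()
for u in (("top","side"),("top",),("side",)):
    o=least_squares(res,[.45,0,0,-.16,0],args=(u,)); q=o.x
    print(u,q.round(4),"gap to stop",.05-(q[3]+.18)); print(o.fun.reshape(-1,2).round(1).tolist())
    for n,p in dict(near=[q[3],q[4],.079],stop=[.05,0,.079],pivot=[0,.085,.118],press_dn=[0,.17,.124]).items(): print(n,m2w(q,p).round(4))
    # handle angle from grip end in top view
    if len(u)==2:
        for th in np.arange(0,.61,.1):
            a=.6-th; P=[[0,.085+.112*np.cos(a)-.006*np.sin(a),.118+.112*np.sin(a)+.006*np.cos(a)]]
            print(round(th,2),(5.4*(proj("top",m2w(q,P))-[255,120])).round(),(3.3*(proj("side",m2w(q,P))-[260,90])).round())
E
```

```text
('top', 'side') [ 0.6133 -0.0817 -0.0302 -0.1543 -0.0012] gap to stop 0.02426142845352773
[[-0.3, -0.1], [-0.3, 0.4], [0.8, 0.6], [0.1, -0.4], [0.5, 0.3], [0.6, 0.1], [0.1, -0.4], [0.5, 0.2], [0.3, -0.6], [-0.9, -0.1], [-0.4, -1.2], [0.0, 0.2]]
near [[ 0.4591 -0.0782  0.079 ]]
stop [[ 0.6633 -0.0832  0.079 ]]
pivot [[0.6159 0.0033 0.118 ]]
press_dn [[0.6184 0.0882 0.124 ]]
0.0 [[208. 189.]] [[232.  89.]]
0.1 [[197. 193.]] [[226.  96.]]
0.2 [[189. 198.]] [[220. 103.]]
0.3 [[182. 203.]] [[216. 112.]]
0.4 [[178. 208.]] [[213. 122.]]
0.5 [[175. 213.]] [[210. 132.]]
0.6 [[175. 219.]] [[209. 143.]]
('top',) [ 6.138e-01 -8.150e-02 -2.770e-02 -1.544e-01  6.000e-04] gap to stop 0.024373465199796926
[[-0.4, -0.1], [-0.4, 0.1], [0.8, 0.3], [0.1, -0.3], [-0.1, 0.1], [0.1, -0.1]]
near [[ 0.4595 -0.0766  0.079 ]]
stop [[ 0.6638 -0.0829  0.079 ]]
pivot [[0.6162 0.0035 0.118 ]]
press_dn [[0.6185 0.0885 0.124 ]]
('side',) [ 0.6127 -0.0821 -0.0323 -0.1543 -0.0023] gap to stop 0.024266062992391077
[[0.2, -0.3], [0.4, 0.5], [0.2, -0.4], [-0.9, -0.1], [-0.2, -0.8], [0.2, 0.7]]
near [[ 0.4584 -0.0794  0.079 ]]
stop [[ 0.6627 -0.0837  0.079 ]]
pivot [[0.6154 0.0029 0.118 ]]
press_dn [[0.6182 0.0879 0.124 ]]
```

```bash
cat >> h.py <<'E'
def rows(p0,e0,p1,e1):
    a=R.from_euler('xyz',e0); b=R.from_euler('xyz',e1)
    return (a.inv().apply(np.subtract(p1,p0))/.25).round(3), ((a.inv()*b).as_rotvec()/.5).round(3)
E
python3 - <<'E'
from h import *
s=np.array([.173,.495,.405]); g=np.array([.415,-.077,.36])
for i in range(6):
    f=lambda k:(s+(g-s)*k/6,[np.pi,0,2.805+(-.03-2.805)*k/6])
    print(*rows(*f(i),*f(i+1)))
E
```

```text
[-0.278 -0.307  0.03 ] [ 0.    -0.     0.945]
[-0.387 -0.146  0.03 ] [ 0.    -0.     0.945]
[-0.412  0.046  0.03 ] [ 0.    -0.     0.945]
[-0.346  0.228  0.03 ] [ 0.    -0.     0.945]
[-0.204  0.36   0.03 ] [ 0.    -0.     0.945]
[-0.017  0.414  0.03 ] [-0.    -0.     0.945]
```

Request:
servo_tool(deltas=[[[-0.093,-0.102,0.01],[0,0,0.315]],[[-0.185,-0.205,0.02],[0,0,0.63]],[[-0.278,-0.307,0.03],[0,0,0.945]]], claw=0)

```text
t: 0.48
eef_pos: [0.2139, 0.3991, 0.3967]
ee_rot: [-3.141, 0.0, 2.327]
force: [1.2, -0.0, 0.3]
gripper_width: 0.0323
grip_force: 0.0
```

Request:
servo_tool(deltas=[[[-0.129,-0.049,0.01],[0,0,0.315]],[[-0.258,-0.097,0.02],[0,0,0.63]],[[-0.387,-0.146,0.03],[0,0,0.945]]])

```text
t: 0.85
eef_pos: [0.2543, 0.3038, 0.3894]
ee_rot: [-3.141, 0.0, 1.855]
force: [0.6, -0.4, 1.0]
gripper_width: -0.0
grip_force: 0.0
```

Request:
servo_tool(deltas=[[[-0.137,0.015,0.01],[0,0,0.315]],[[-0.275,0.031,0.02],[0,0,0.63]],[[-0.412,0.046,0.03],[0,0,0.945]]])

```text
t: 1.23
eef_pos: [0.2946, 0.2083, 0.382]
ee_rot: [-3.141, 0.0, 1.382]
force: [0.6, -0.8, 0.0]
gripper_width: 0.0001
grip_force: 0.0
```

Request:
servo_tool(deltas=[[[-0.115,0.076,0.01],[0,0,0.315]],[[-0.231,0.152,0.02],[0,0,0.63]],[[-0.346,0.228,0.03],[0,0,0.945]]])

```text
t: 1.6
eef_pos: [0.3348, 0.1128, 0.3745]
ee_rot: [-3.142, 0.0, 0.91]
force: [0.5, -0.6, -0.6]
gripper_width: -0.0001
grip_force: 0.0
```

Request:
servo_tool(deltas=[[[-0.068,0.12,0.01],[0,0,0.315]],[[-0.136,0.24,0.02],[0,0,0.63]],[[-0.204,0.36,0.03],[0,0,0.945]]])

```text
t: 1.98
eef_pos: [0.3751, 0.0175, 0.367]
ee_rot: [-3.142, 0.0, 0.437]
force: [0.1, -0.5, -0.0]
gripper_width: 0.0001
grip_force: 0.0
```

Request:
servo_tool(deltas=[[[-0.006,0.138,0.01],[0,0,0.315]],[[-0.011,0.276,0.02],[0,0,0.63]],[[-0.017,0.414,0.03],[0,0,0.945]],[[-0.017,0.414,0.03],[0,0,0.945]],[[-0.017,0.414,0.03],[0,0,0.945]]])

```text
t: 2.6
eef_pos: [0.415, -0.0766, 0.3595]
ee_rot: [-3.141, 0.001, -0.029]
force: [-0.6, -0.7, -0.7]
gripper_width: 0.0003
grip_force: 0.0
```

Request:
servo_tool(deltas=[[[0,0,0.15],[0,0,0]],[[0,0,0.3],[0,0,0]],[[0,0,0.46],[0,0,0]],[[0,0,0.46],[0,0,0]]])

```text
t: 3.1
eef_pos: [0.4138, -0.0757, 0.2431]
ee_rot: [-3.141, 0.005, -0.028]
force: [-0.1, -1.5, 1.2]
gripper_width: 0.0002
grip_force: 0.0
```

Run:
```python
from bench import get_state,cams
import cv2,numpy as np
s=get_state();print(s["eef_pos"],s["force"])
a=cams.grab_frame("side")["image"][90:300,240:500]; b=cams.grab_frame("wrist")["image"]
a=cv2.resize(a,None,fx=1.9,fy=1.9,interpolation=2); b=cv2.resize(b,(290,181))
c=np.zeros((600,495,3),np.uint8); c[:a.shape[0],:a.shape[1]]=a[:, :495]; c[405:586,:290]=b; cv2.imwrite("pics/d1.png",c)
```

```text
[ 0.41378763 -0.07566786  0.24308558] [-0.08818507 -1.51725743  1.19631254]
```

View pics/d1.png

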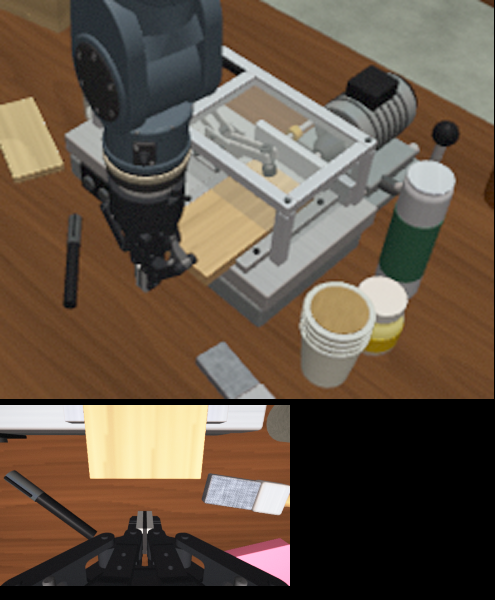

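The fingers are lowered about 34 mm short of the board's near end and centred on it (wrist view: tips at 145, board at 147). Now pushing.

Request:
servo_tool(deltas=[[[0.05,0.004,0],[0,0,0]],[[0.1,0.008,0],[0,0,0]],[[0.12,0.008,0],[0,0,0]],[[0.13,0.008,0],[0,0,0]],[[0.14,0.008,0],[0,0,0]]])

```text
t: 3.82
eef_pos: [0.45, -0.0797, 0.2446]
ee_rot: [3.142, 0.001, -0.03]
force: [-0.3, 0.2, 1.0]
gripper_width: 0.0001
grip_force: 0.8
```

Request:
servo_tool(deltas=[[[0.01,0,0],[0,0,0]],[[0.02,0,0],[0,0,0]],[[0.03,0,0],[0,0,0]],[[0.04,0,0],[0,0,0]],[[0.04,0,0],[0,0,0]]])

```text
t: 4.45
eef_pos: [0.4606, -0.0801, 0.2448]
ee_rot: [3.141, -0.0, -0.03]
force: [0.2, -0.0, 0.5]
gripper_width: 0.0
grip_force: 0.0
```

Request:
servo_tool(deltas=[[[0.01,0,0],[0,0,0]],[[0.02,0,0],[0,0,0]],[[0.024,0,0],[0,0,0]],[[0.028,0,0],[0,0,0]],[[0.028,0,0],[0,0,0]]])

```text
t: 5.08
eef_pos: [0.4674, -0.0803, 0.2447]
ee_rot: [3.141, -0.0, -0.03]
force: [-1.7, -0.2, -0.1]
gripper_width: 0.0002
grip_force: 0.3
```

Request:
servo_tool(deltas=[[[0.008,0,0],[0,0,0]],[[0.016,0,0],[0,0,0]],[[0.02,0,0],[0,0,0]],[[0.02,0,0],[0,0,0]]])

```text
t: 5.58
eef_pos: [0.4714, -0.0804, 0.2445]
ee_rot: [3.142, 0.003, -0.03]
force: [-7.3, -0.8, 4.2]
gripper_width: -0.0
grip_force: 3.2
```

Run:
```python
from bench import get_state,cams
import cv2,numpy as np
s=get_state();print(s["eef_pos"],s["force"])
a=cams.grab_frame("top")["image"][120:230,300:400]; b=cams.grab_frame("wrist")["image"]
a=cv2.resize(a,(400,440),interpolation=2)
c=np.zeros((600,800,3),np.uint8); c[:440,:400]=a; c[:250,400:]=cv2.resize(b,(400,250),interpolation=3)
c[250:600,400:]=cv2.resize(cams.grab_frame("side")["image"][120:295,290:490],(400,350),interpolation=2); cv2.imwrite("pics/d2.png",c)
```

```text
[ 0.47137213 -0.08035349  0.24451177] [-7.30590693 -0.84294787  4.20260569]
```

View pics/d2.png

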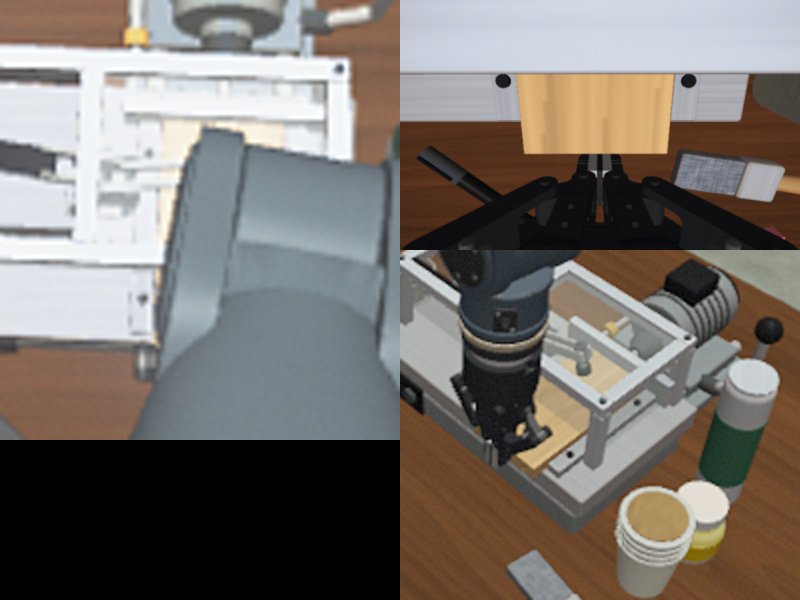

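The board's far end now sits at the stop's face (top crop, row 118), and the resistance has risen above sliding friction. I'll confirm with a little more push.

Request:
servo_tool(deltas=[[[0.004,0,0],[0,0,0]],[[0.007,0,0],[0,0,0]],[[0.007,0,0],[0,0,0]]])

```text
t: 6.1
eef_pos: [0.4719, -0.0804, 0.2443]
ee_rot: [3.141, 0.006, -0.03]
force: [-12.1, -0.6, 8.1]
gripper_width: -0.0004
grip_force: 6.2
```

Request:
servo_tool(deltas=[[[-0.06,0,0],[0,0,0]],[[-0.16,0,0],[0,0,0]],[[-0.25,0,0],[0,0,0]],[[-0.25,0,0],[0,0,0]]])

```text
t: 6.6
eef_pos: [0.4103, -0.0785, 0.2449]
ee_rot: [3.142, -0.0, -0.031]
force: [0.6, -0.9, 0.2]
gripper_width: -0.0001
grip_force: 0.0
```

Request:
servo_tool(deltas=[[[0,0,-0.15],[0,0,0]],[[0,0,-0.35],[0,0,0]],[[0,0,-0.5],[0,0,0]],[[0,0,-0.6],[0,0,0]],[[0,0,-0.6],[0,0,0]]])

```text
t: 7.22
eef_pos: [0.4128, -0.0787, 0.3966]
ee_rot: [3.141, -0.005, -0.03]
force: [0.2, 0.1, 0.2]
gripper_width: -0.0001
grip_force: 0.0
```

Run:
```python
from bench import get_state,cams
from h import *
import cv2
s=get_state();print(s["eef_pos"],s["force"])
print(rows(s["eef_pos"],s["ee_rot"],[.6184,.0862,.395],[np.pi,0,-.03]))
b=cams.grab_frame("side")["image"];a=cams.grab_frame("top")["image"]
c=np.zeros((600,800,3),np.uint8); c[:400,:]=cv2.resize(a[120:230,225:445],(800,400),interpolation=2)
c[400:,:400]=cv2.resize(b[90:270,270:510],(400,300))[:200]; cv2.imwrite("pics/d3.png",c)
```

```text
[ 0.41278407 -0.07873958  0.39655399] [0.15916537 0.11717935 0.20693093]
(array([ 0.802, -0.684,  0.01 ]), array([ 0.002, -0.01 , -0.   ]))
```

View pics/d3.png

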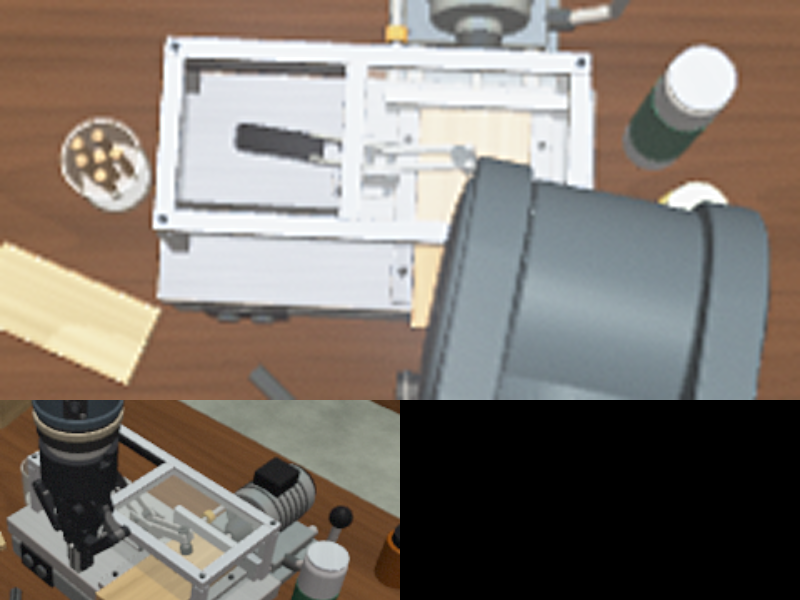

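The board's far edge touches the stop (row ~107). The near end is still visible at the left of the arm (415,327). The grip is in the window at (270,140). Moving over the window.

Request:
servo_tool(deltas=[[[0.15,-0.13,0],[0,0,0]],[[0.35,-0.3,0],[0,0,0]],[[0.55,-0.47,0],[0,0,0]],[[0.72,-0.61,0],[0,0,0]],[[0.8,-0.684,0],[0,0,0]]])

```text
t: 7.95
eef_pos: [0.6144, 0.0284, 0.3923]
ee_rot: [-3.109, 0.003, 0.04]
force: [-0.2, -0.5, -0.3]
gripper_width: -0.0002
grip_force: 0.0
```

Request:
servo_tool(deltas=[[[0,0,0],[0,0,0]],[[0,0,0],[0,0,0]]])

```text
t: 8.2
eef_pos: [0.6123, 0.0276, 0.3933]
ee_rot: [-3.109, 0.003, 0.039]
force: [-0.3, 0.7, -0.1]
gripper_width: 0.0003
grip_force: 0.0
```

Run:
```python
from bench import get_state,cams
from h import *
import cv2
s=get_state();print(s["eef_pos"],s["ee_rot"],s["force"])
print(rows(s["eef_pos"],s["ee_rot"],[.6184,.0862,.355],[np.pi,0,-.03]))
b=cams.grab_frame("side")["image"];a=cams.grab_frame("wrist")["image"]
c=np.zeros((600,640,3),np.uint8); c[:250,:400]=cv2.resize(a,(400,250))
c[250:,:]=cv2.resize(b[90:265,220:540],(640,350),interpolation=2); cv2.imwrite("pics/d4.png",c)
```

```text
[0.61231129 0.02760254 0.39331545] [-3.10931016  0.00343591  0.0389722 ] [-0.31257602  0.71420593 -0.08671861]
(array([ 0.034, -0.228,  0.161]), array([-0.064,  0.009,  0.138]))
```

View pics/d4.png

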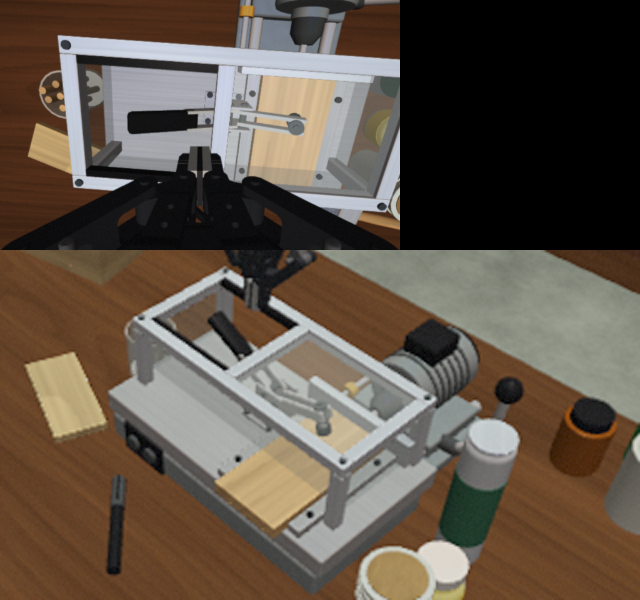

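The gripper is above the guard, short of the window centre: tips near wrist-view (200,150), grip at (162,120). The rate limit cut the move, so I'll finish it level.

Request:
servo_tool(deltas=[[[0.01,-0.06,0],[-0.015,0,0.035]],[[0.02,-0.12,0],[-0.03,0.005,0.07]],[[0.03,-0.18,0],[-0.05,0.007,0.105]],[[0.034,-0.23,0],[-0.064,0.009,0.138]],[[0.034,-0.23,0],[-0.064,0.009,0.138]]])

```text
t: 8.93
eef_pos: [0.6217, 0.0346, 0.3963]
ee_rot: [-3.105, -0.001, 0.049]
force: [-0.0, -0.2, 0.6]
gripper_width: 0.0003
grip_force: 0.0
```

Run:
```python
from bench import get_state,cams
from h import *
s=get_state();print(s["eef_pos"],s["ee_rot"],s["joints"],s["force"])
print(rows(s["eef_pos"],s["ee_rot"],[.6184,.0862,.355],[np.pi,0,-.03]))
```

```text
[0.62166902 0.03456529 0.39632381] [-3.10486082e+00 -8.09150672e-04  4.86563406e-02] [0.04767523 0.41111524 0.21833244 1.37724043 0.03673261 3.14061088] [-0.02886882 -0.16344748  0.57624436]
(array([-0.003, -0.201,  0.173]), array([-0.073,  0.001,  0.157]))
```

Joint 6 is at its limit, so I'll turn the wrist back to yaw ≈ 0.3. The closed tips don't need to line up with the machine.

Run:
```python
from bench import get_state
from h import *
s=get_state()
print(rows(s["eef_pos"],s["ee_rot"],[.6184,.0862,.39],[np.pi,0,.3]))
```

```text
(array([-0.003, -0.206,  0.033]), array([-0.073, -0.011, -0.503]))
```

Request:
servo_tool(deltas=[[[0,-0.03,0.01],[-0.02,0,-0.15]],[[0,-0.09,0.015],[-0.04,-0.005,-0.3]],[[0,-0.15,0.02],[-0.06,-0.01,-0.42]],[[-0.003,-0.206,0.033],[-0.073,-0.011,-0.503]],[[-0.003,-0.206,0.033],[-0.073,-0.011,-0.503]]])

```text
t: 9.55
eef_pos: [0.6181, 0.0873, 0.3897]
ee_rot: [-3.142, 0.0, 0.302]
force: [0.7, -1.0, 0.5]
gripper_width: -0.0
grip_force: 0.0
```

Run:
```python
from bench import get_state
from h import *
s=get_state();print(s["eef_pos"],s["ee_rot"],s["joints"],s["force"])
print(rows(s["eef_pos"],s["ee_rot"],[.6184,.0862,.355],[np.pi,0,.3]))
```

```text
[0.6181133  0.0872757  0.38970432] [-3.14155883e+00  4.88853306e-04  3.01703895e-01] [ 1.40279321e-01  4.16288862e-01  2.09930893e-01  1.36492629e+00
 -4.51827474e-05  2.98016810e+00] [ 0.67681265 -0.99216471  0.4572298 ]
(array([-0.   ,  0.004,  0.139]), array([-0.   ,  0.001,  0.003]))
```

Request:
servo_tool(deltas=[[[0,0,0.07],[0,0,0]],[[0,0,0.14],[0,0,0]],[[0,0,0.18],[0,0,0]],[[0,0,0.2],[0,0,0]],[[0,0,0.22],[0,0,0]]])

```text
t: 10.18
eef_pos: [0.6186, 0.0861, 0.3355]
ee_rot: [3.141, -0.001, 0.3]
force: [0.7, 0.8, 2.3]
gripper_width: -0.0002
grip_force: 1.1
```

Request:
servo_tool(deltas=[[[0,0,0.02],[0,0,0]],[[0,0,0.04],[0,0,0]],[[0,0,0.06],[0,0,0]],[[0,0,0.08],[0,0,0]],[[0,0,0.1],[0,0,0]]])

```text
t: 10.8
eef_pos: [0.6183, 0.0861, 0.3097]
ee_rot: [-3.142, -0.0, 0.3]
force: [0.8, 1.3, 3.1]
gripper_width: -0.0001
grip_force: 1.2
```

Request:
servo_tool(deltas=[[[0,0,0.012],[0,0,0]],[[0,0,0.024],[0,0,0]],[[0,0,0.036],[0,0,0]],[[0,0,0.044],[0,0,0]],[[0,0,0.044],[0,0,0]]])

```text
t: 11.42
eef_pos: [0.6183, 0.086, 0.2988]
ee_rot: [3.141, 0.0, 0.3]
force: [0.4, 1.0, 0.8]
gripper_width: 0.0001
grip_force: 0.5
```

Request:
servo_tool(deltas=[[[0,0,0.006],[0,0,0]],[[0,0,0.012],[0,0,0]],[[0,0,0.012],[0,0,0]]])

```text
t: 11.8
eef_pos: [0.6182, 0.086, 0.2973]
ee_rot: [3.141, -0.001, 0.3]
force: [-4.4, 1.1, 12.8]
gripper_width: 0.0002
grip_force: 6.5
```

Request:
servo_tool(deltas=[[[0,0,0.006],[0,0,0]],[[0,0,0.012],[0,0,0]],[[0,0,0.012],[0,0,0]]])

```text
t: 12.18
eef_pos: [0.6179, 0.086, 0.2969]
ee_rot: [3.141, -0.003, 0.3]
force: [-11.1, -0.3, 32.9]
gripper_width: -0.0
grip_force: 16.6
```

The handle is on its stop: 33 N with almost no further travel. Withdrawing straight up.

Request:
servo_tool(deltas=[[[0,0,-0.04],[0,0,0]],[[0,0,-0.14],[0,0,0]],[[0,0,-0.28],[0,0,0]],[[0,0,-0.42],[0,0,0]],[[0,0,-0.5],[0,0,0]]])

```text
t: 12.8
eef_pos: [0.6185, 0.0859, 0.4195]
ee_rot: [3.141, -0.001, 0.3]
force: [0.9, -0.7, -0.6]
gripper_width: 0.0
grip_force: 0.0
```

Request:
servo_tool(deltas=[[[-0.1,0,0],[0,0,0]],[[-0.3,0,0],[0,0,0]],[[-0.5,0,0],[0,0,0]],[[-0.7,0,0],[0,0,0]],[[-0.8,0,0],[0,0,0]]])

```text
t: 13.42
eef_pos: [0.4249, 0.0263, 0.4179]
ee_rot: [3.141, 0.001, 0.299]
force: [-0.8, 0.3, 0.6]
gripper_width: -0.0
grip_force: 0.0
```

Run:
```python
from bench import get_state,cams
from h import *
import cv2
s=get_state();print(s["t"],s["eef_pos"],s["force"])
b=cams.grab_frame("side")["image"];a=cams.grab_frame("top")["image"]
c=np.zeros((600,640,3),np.uint8); c[:300,:]=cv2.resize(a[120:230,235:470],(640,300),interpolation=2)
c[300:,:]=cv2.resize(b[100:265,220:572],(640,300),interpolation=2); cv2.imwrite("pics/d5.png",c)
```

```text
13.425 [0.42488461 0.02627714 0.41791274] [-0.77253706  0.28935505  0.59530903]
```

View pics/d5.png

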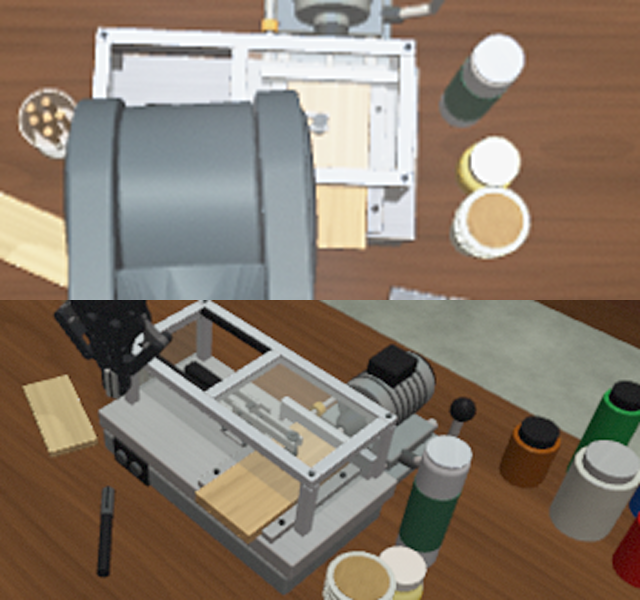

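The handle is level under the window, the clamp's foot is on the board, and the board's far edge is at the stop. The bystanders haven't moved and the arm is clear.

```bash
python3 -c "
from bench import workorder
print(workorder.job_done())"
```

```text
the job is handed in; nothing more can be done
None
```

The job is handed in at about 13.5 s of the 51 s allowed: the board is home against the stop and the clamp handle is pressed fully down, with no sign of contact with the guard or the other items.

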